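# Seat the round bench block in its corner stop and lock the cam

## Robot

A 6-joint arm with a two-finger parallel gripper is mounted at the origin on a cart in front of the work surface, level with it; the furniture and walls round the work are solid. World frame = base frame: x ahead of the robot, y to its left, z up, the work surface at z = 0. Lengths are in m, angles in rad, forces in N, time in s.
With the tool pointing down it reaches from about 0.425 to 0.95 m from the base axis. Payload 3.5 kg.
Tool frame: the origin (TCP) lies between the finger pads, 19 mm behind the fingertips; this is the grasp point; z points along the fingers, y is the line along which they close (so a half turn about z gives the same grasp; the last joint's range is limited). The gripper opens to 85 mm and grips with 20 to 120 N. Pads are 22 mm wide; open, the fingers measure 114 mm over their backs; the gripper's body (76 mm by 85 mm) begins 54 mm behind the grasp point. The pads swing forward as they close: fully open they stand 13 mm farther back than shut.
Start: joints at [-1.298, 0.286, 1.577, -0, 1.279, -0.15], TCP at [0.277, -0.616, 0.25] pointing down, gripper open.
Joint ranges: [-2.77, 2.77], [-0.9, 2.22], [0.21, 2.48], [-1.53, 4.67], [0.24, 2.81], [-2.84, 2.84]. Speed limits (rad/s): [2.79, 2.79, 3.14, 3.14, 3.14, 3.14].

## Interface

Orientations are given as a unit quaternion [x, y, z, w].
In Python, from plant import ctrl gives the robot as it stands. The module is installed in compiled form; this text tells all that it offers.
- The arm moves only by the tool send_rows, never from a script. Its argument "rows" is text: rows parted by semicolons, each of 7 numbers parted by spaces: the turn, a rotation vector about the tool's x, y, z in a scale on which 1.0 is 180 degrees, then the shift along the tool's x, y, z in fractions of the full range, 1 being 1000 mm, then the opening, from -1 (shut) to 1 (fully open). A call has 1 to 8 rows; each row is the pose to reach, as a shift and turn from the pose commanded when the call began, along the tool's axes at that moment; what a row does not reach only later rows make up. A row lasts 1/8 s, in which the tool goes at most 62.5 mm and 10.7 degrees, less where a joint would pass 70% of its speed; a pose out of reach is approached as far as the arm can. A call with a gripper value outside its range is refused whole. The fingers move at their own pace and stop on an object; "grip_force" is the grip in N (left out, the last holds). Time passes only in rows, so rows that repeat a pose let the fingers close. It gives the time, the measured TCP pose, the force, the opening and the grip force at its end, in the units of the state.
- ctrl.get_state(): the state, without advancing time (a new reading comes with each control period).
- ctrl.read_camera(name): name is "scene" or "top" or "wrist"; returns a dict with "color" (400x640x3 uint8, red, green, blue), "fx", "fy", "cx", "cy" (pixels), "extrinsics" (4x4, takes a point from world to camera coordinates). Camera axes: x right, y down, z forward; pixel columns grow to the right and rows downward; lengths in m; the calibration is good to about 2 mm. A picture is of the moment at which its call begins. There is no depth.
- ctrl.sign_off(): hands the job in; it is judged then, once.
Trained networks look in a picture, given as the dict that the camera call returned (one of the last four; its "shot" number tells which), for a name from the list of things; names that differ only in an ending like _2 or _b are one class to them, and where a whole thing is asked for, a point or a joint stands for the part that bears it (a point fixed in the world has none). Each returns a list of dicts, best first, with "p" (0 to 1); they miss things now and then, are a little off and sometimes report something else, mostly with a low value. They report only what shows in the picture. A call takes as long as a camera call.
- ctrl.look_for(picture, target): "position" ([x, y, z] in m, in the coordinates of the camera as it stood for that picture, good to about 4 mm: the middle of the surface that is visible of it).
The state is a dict: "time": time; "qpos": joint angles; "dq": joint speeds; "joint_efforts": joint torques, N m; "eef_pos": TCP position; "tcp_rot": TCP orientation; "contact_force": force on the tool from outside, world axes, zero at the start; "wrist_torque": the same for the moment, N m; "opening": opening from 0.0 (shut) to 1.0 (fully open); "finger_force": force on a finger pad.
Only numpy, scipy, OpenCV 4.12 (cv2) and the standard library are available. Lean on these libraries where they do the work, as an engineer would, in place of code of your own. Each camera call takes 0.05 s, during which the arm holds its last target. There are 200 camera calls.

## Task

Get the round steel bench block ready for hammering: push it along the counter, by its side, until it sits home in the corner, touching both the long rail and the short end stop. Then swing the cam's lever clockwise by its black knob as far as it goes, so that the cam bites on the block and holds it in the corner. Only push with the fingertips or the outside of the fingers: do not grip, straddle, lift or tip the block, do not grip the knob, and leave the hammer, the medallion and the stone disc where they lie.

Things in the scene. Friction and masses are not known exactly. Their poses are not given: they have to be found in the camera images.
- bench_block: Loose, plain dark steel cylinder standing on the counter, 69 mm across (radius 34.5) and 35 mm tall, 0.7 to 0.98 kg, friction on the counter 0.5 to 0.72. Origin: centre of its underside. It starts on the open left (+y) side of corner_stop, 100 to 190 mm from home. Its yaw means nothing.
- corner_stop: Two aluminium bars in an L, 16 mm wide, 18 tall, screwed down. Origin: on the counter where the block's centre lies when it touches both; z up; seen from the robot x points roughly away, y left. Long rail: inner face x = 34.5 mm, y -50 to 79 mm. Short end stop: inner face y = -34.5 mm, x -17 to 34 mm. Open to +y and -x: the block comes in along the rail, moving towards -y.
- cam_pivot (a point): Point on the counter on the cam's upright axis, at x = -62.5, y = 16.7 mm in corner_stop's frame, with parallel axes. The foot under it is 3 mm thick. The cam is a steel disc of radius 22 mm, centred 10 mm off this axis, 3 to 21 mm above the counter. While its joint is under 0.3 it leaves a passage over 75 mm wide between itself and the rail for the block.
- cam (a joint): Turn of the cam and its lever, rad: 0 open, grows clockwise seen from above, end of travel 1.92; starts at 0 to 0.3 and stays where left; takes 1.6 N at the knob. In the last 0.2 rad the cam bites on the seated block, pressing it to both bars (up to 15 N at the knob). The lever points at 288 deg minus the joint value (from corner_stop's x axis towards its y axis), so at 178 deg when locked.
- cam_knob (a point): Centre of the upright round black knob at the end of the flat steel lever, 75 mm from the pivot axis, 48 mm above the counter. The knob is 17 to 19 mm thick and stands 31 to 65 mm above the counter; the lever below it is 14 mm wide, 24 to 31 mm above. Fingertips 36 mm or more above the counter push the knob and pass over lever, bars and block.
- hammer: Bystander: small hammer with a wooden handle lying on the counter, 85 x 128 x 17 mm, beyond the block. Origin: centre of its underside.
- medallion: Bystander: silver rosette on a dark disc, 65 mm across, 12 mm high, lying flat. Origin: centre of its underside. It and the stone disc swap places from run to run: one lies beyond the rail's left end, the other near the robot, in front of the pump bottle.
- lap_disc: Bystander: pale stone disc lying flat, 62 mm across, 8 mm high, with a brass spindle up to 27 mm. Origin: centre of its underside.
- rear_bottle_plastic: Obstacle: pump bottle standing on the counter on the robot's side of the block's path, about 72 x 48 mm in plan and 185 mm tall, fixed. Origin: centre of its underside. The gripper's body must keep clear of it.
- rear_pack_canister: Obstacle: round canister standing behind the bottle, 80 mm across and 232 mm tall, fixed. Origin: centre of its underside.

How it is judged:
By the outcome, as a careful person would: the job done as asked, in the order asked, and still so for the second after the job is handed in, with the robot touching nothing.
It also fails if it takes over 67 s, if anything falls off the work surface, if the arm or the gripper's body presses on something with over 40 N, if the wrist force passes 120 N, or if a joint passes its speed limit or range.

## Working session

There is one attempt and no reset: what is moved stays moved. The work goes in short steps, Python scripts to look and compute and a tool call to move; the robot and the scene stay as the last step left them, time stands still between calls to the robot, and variables do not carry over. Pictures are saved under pics/ and viewed, at most 10 in all, crops included, and the job is handed in when it is done.

Besides the shell and the picture viewer there is one more tool, called after ">>>" as name(argument=value, ...) on one line, values as JSON. send_rows: Moves the arm, as the interface text tells. Its arguments: {"type":"object","properties":{"rows":{"type":"string"},"grip_force":{"type":"number"}},"required":["rows"]}

```bash
mkdir -p pics; cat > h.py <<'E'
import numpy as np, cv2
from plant import ctrl
def w(pic,p):
    E=np.array(pic["extrinsics"]);return E[:3,:3].T@(np.array(p)-E[:3,3])
def px(pic,P):
    E=np.array(pic["extrinsics"]);c=E[:3,:3]@np.array(P)+E[:3,3];return pic["fx"]*c[0]/c[2]+pic["cx"],pic["fy"]*c[1]/c[2]+pic["cy"]
def ray(pic,u,v,z):
    E=np.array(pic["extrinsics"]);R=E[:3,:3];C=-R.T@E[:3,3]
    d=R.T@np.array([(u-pic["cx"])/pic["fx"],(v-pic["cy"])/pic["fy"],1]);return C+d*(z-C[2])/d[2]
def save(pic,n): cv2.imwrite(f"pics/{n}.png",pic["color"][:,:,::-1])
E
cat > a.py <<'E'
from h import *
np.set_printoptions(precision=4,suppress=True)
s=ctrl.get_state();print(s["time"],s["eef_pos"],s["tcp_rot"])
for c in ["top","scene"]:
    p=ctrl.read_camera(c);save(p,c+"0")
    for n in ["bench_block","corner_stop","cam_knob","hammer","medallion","lap_disc","rear_bottle_plastic","rear_pack_canister"]:
        for r in ctrl.look_for(p,n)[:1]:
            P=w(p,r["position"]);print(c,n,round(r["p"],2),P,np.round(px(p,P)))
E
python3 a.py
```

```text
0.0 [ 0.2768 -0.6149  0.2486] [ 0.9777  0.2098 -0.0001 -0.0012]
top bench_block 0.72 [ 0.6318 -0.1217  0.0358] [308. 192.]
top corner_stop 0.9 [ 0.5151 -0.2659  0.0152] [367. 238.]
top cam_knob 0.75 [ 0.4944 -0.2369  0.0326] [357. 247.]
top hammer 0.74 [ 0.8118 -0.0042  0.0193] [262. 125.]
top medallion 0.61 [ 0.7701 -0.1593  0.0046] [323. 141.]
top lap_disc 0.78 [ 0.3997 -0.0713  0.0064] [290. 287.]
scene bench_block 0.69 [ 0.6259 -0.141   0.0334] [336. 218.]
scene corner_stop 0.66 [ 0.5446 -0.322   0.0176] [343. 268.]
scene hammer 0.82 [ 0.8138 -0.0096  0.0067] [372. 195.]
scene medallion 0.77 [ 0.7629 -0.1721  0.0039] [390. 222.]
scene lap_disc 0.47 [ 0.5477 -0.3215  0.0197] [344. 267.]
```

```bash
python3 -c "
import cv2
a=cv2.imread('pics/top0.png');cv2.imwrite('pics/top0c.png',cv2.resize(a[100:320,220:460],None,fx=2.7,fy=2.7,interpolation=cv2.INTER_CUBIC))
a=cv2.imread('pics/scene0.png');cv2.imwrite('pics/scene0c.png',cv2.resize(a,(800,500)))"
```

```text
(no output)
```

View pics/top0c.png

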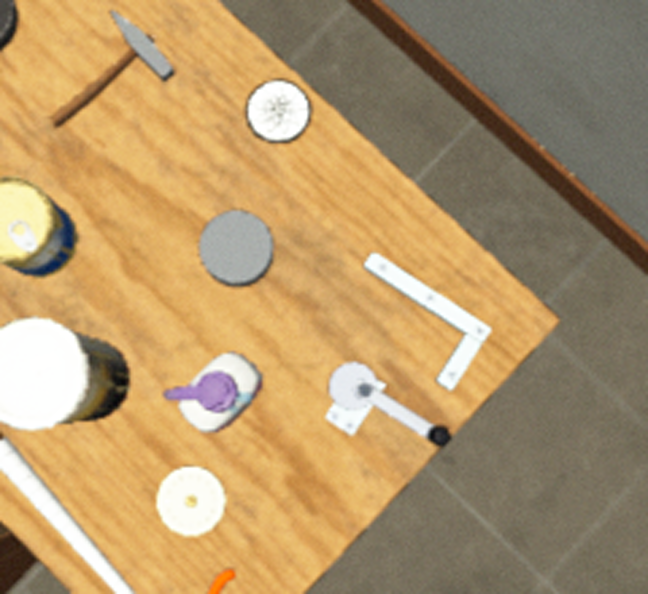

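View pics/scene0.png

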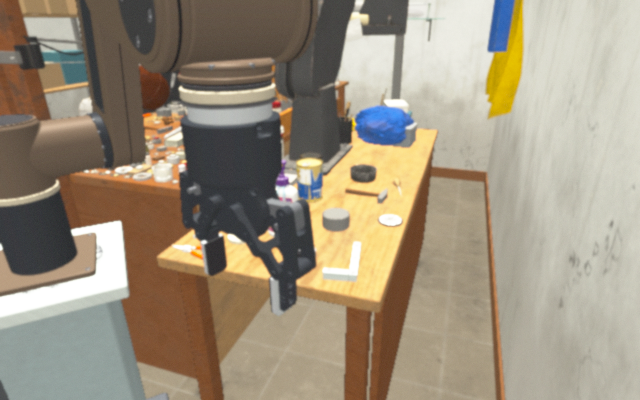

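The top view shows the block at crop (236,247), the L rail from (370,260) to (488,330) with its end stop reaching (446,384), the cam pivot at about (365,390) and the knob at (439,436). The medallion lies beyond the rail at (278,110), with the bottle at (220,390). In the scene view the arm hides the cam.

Next I fit the L to the image.

```bash
cat > fit.py <<'E'
from h import *
from scipy.optimize import minimize
np.set_printoptions(precision=4,suppress=True)
L=np.array([[34.5,79],[50.5,79],[50.5,-50.5],[-17,-50.5],[-17,-34.5],[34.5,-34.5]])/1000
def T(q,pts,z): 
    c,s=np.cos(q[2]),np.sin(q[2]);p=np.asarray(pts)@np.array([[c,s],[-s,c]])+q[:2]
    return np.c_[p,np.full(len(p),z)]
def circ(pic,P,r,z):
    a=np.linspace(0,2*np.pi,40,endpoint=False);return [px(pic,[P[0]+r*np.cos(t),P[1]+r*np.sin(t),z]) for t in a]
def fitL(pic,q0):
    g=cv2.GaussianBlur(cv2.cvtColor(pic["color"],cv2.COLOR_RGB2LAB),(0,0),.7).astype(float)
    s=cv2.cvtColor(pic["color"],cv2.COLOR_RGB2HSV)[...,1].astype(float)
    S=4
    def cost(q):
        poly=np.array([px(pic,P) for P in T(q,L,.018)]);
        m=np.zeros((400,640),np.uint8);cv2.fillPoly(m,[np.round(poly*256).astype(np.int32)],255,cv2.LINE_AA,8)
        k=cv2.dilate(m,np.ones((7,7)))>0; i=m/255.
        a=(s*i).sum()/i.sum(); o=(s*(k-i)).sum()/(k-i).sum(); return a-o
    best=min((minimize(cost,np.array(q0)+d,method="Nelder-Mead",options=dict(initial_simplex=np.array(q0)+d+np.array([[0,0,0],[.008,0,0],[0,.008,0],[0,0,.06]]),xatol=1e-5,fatol=1e-4)) for d in ([0,0,0],[.004,.004,.03],[-.004,.004,-.03])),key=lambda r:r.fun)
    return best.x,best.fun
E
python3 - <<'E'
from fit import *
p=ctrl.read_camera("top")
f=lambda u,v,z:ray(p,220+u/2.7,100+v/2.7,z)
a,b,e=f(371,260,.018),f(488,330,.018),f(446,385,.018)
print(a,b,e)
d=(a-b)[:2];yaw=np.arctan2(d[1],d[0])-np.pi/2
# outer corner b approx (50.5,-50.5)*.. center of bars corner (42.5,-42.5)
c,s=np.cos(yaw),np.sin(yaw);m=np.array([.0425,-.046]);q0=[b[0]-(c*m[0]-s*m[1]),b[1]-(s*m[0]+c*m[1]),yaw]
q,fv=fitL(p,q0);print(q0,q,fv,np.degrees(q[2]))
print("pivot",T(q,[[-.0625,.0167]],0),"from px",f(365,390,.027),"knob",f(439,436,.065),f(439,436,.06))
K=f(439,436,.065)[:2]-T(q,[[-.0625,.0167]],0)[0,:2];print(np.linalg.norm(K),288-(np.degrees(np.arctan2(K[1],K[0])-q[2])%360))
print("block",f(236,247,.035), "bottle base?",f(215,395,.1))
B=f(236,247,.035)[:2]-q[:2];c,s=np.cos(q[2]),np.sin(q[2]);print("block in corner frame",c*B[0]+s*B[1],-s*B[0]+c*B[1])
E=np.array(p["extrinsics"]);print("cam pos",-E[:3,:3].T@E[:3,3])
im=p["color"].copy();cv2.polylines(im,[np.round(np.array([px(p,P) for P in T(q,L,.018)])).astype(int)],True,(255,0,0))
cv2.imwrite("pics/fit.png",cv2.resize(im[100:320,220:460,::-1],None,fx=2.7,fy=2.7))
E
```

```text
[ 0.621  -0.2439  0.018 ] [ 0.554  -0.3497  0.018 ] [ 0.5042 -0.3092  0.018 ]
[np.float64(0.5427028888237715), np.float64(-0.28807195437717087), np.float64(-0.5646662636515709)] [ 0.5438 -0.2809 -0.6037] -122.55406765923931 -34.58739263433272
pivot [[ 0.5019 -0.2316  0.    ]] from px [ 0.5007 -0.2342  0.027 ] knob [ 0.46   -0.2938  0.065 ] [ 0.4598 -0.2946  0.06  ]
0.07496358579485733 17.40671121286448
block [ 0.6329 -0.119   0.035 ] bottle base? [ 0.4979 -0.1025  0.1   ]
block in corner frame -0.018611354883613665 0.18381948713788343
cam pos [ 0.4929 -0.1562  0.9538]
```

The manual's scale: shifts go in shares of 1000 mm and turns go in shares of 180 degrees. Converting my numbers, 300 mm is 0.3, -180 mm is -0.18, -42 degrees is -0.2333.

>>> send_rows(rows="0 0 -0.0278 0.02 -0.012 0 -1;0 0 -0.0556 0.06 -0.036 0 -1;0 0 -0.0889 0.1 -0.06 0 -1;0 0 -0.1222 0.145 -0.087 0 -1;0 0 -0.1556 0.19 -0.114 0 -1;0 0 -0.1889 0.235 -0.141 0 -1;0 0 -0.2167 0.275 -0.165 0 -1;0 0 -0.2333 0.3 -0.18 0 -1")

```text
time: 1.95
eef_pos: [0.4778, -0.3264, 0.2503]
tcp_rot: [0.837, 0.548, 0.0, 0.0]
contact_force: [-0.0, 0.2, -0.0]
opening: -0.003
finger_force: 0.0
```

```bash
cat > mv.py <<'E'
from fit import *
from scipy.spatial.transform import Rotation as R
Q=np.array([.5438,-.2809,-.6037])
def go(cx,cy,z,ang,q=Q):
    """target in corner frame mm, z of TCP m, ang: corner-frame direction (deg) of tool +x; prints shift mm / turn deg"""
    s=ctrl.get_state();M=R.from_quat(s["tcp_rot"]).as_matrix()
    t=T(q,[[cx/1000,cy/1000]],z)[0];d=M.T@(t-np.array(s["eef_pos"]))*1000
    a=np.degrees(np.arctan2(M[1,0],M[0,0])-q[2]);dz=(ang-a+180)%360-180
    print("shift",np.round(d,1),"turn z",round(-dz,1))
def where(q=Q):
    s=ctrl.get_state();M=R.from_quat(s["tcp_rot"]).as_matrix();d=np.array(s["eef_pos"])[:2]-q[:2];c,k=np.cos(q[2]),np.sin(q[2])
    print("t",s["time"],"corner xy mm",np.round([1000*(c*d[0]+k*d[1]),1000*(-k*d[0]+c*d[1])],1),"z",round(s["eef_pos"][2],4),"xang",round(np.degrees(np.arctan2(M[1,0],M[0,0])-q[2]),1),"tilt",np.round(M[:,2],3),"F",np.round(s["contact_force"],1),"q",np.round(s["qpos"],2),"op",s["opening"])
E
python3 - <<'E'
from mv import *
where(); go(-33,255,.25,101)
p=ctrl.read_camera("wrist");save(p,"w1");
for n in ["bench_block","corner_stop","cam_knob"]:
    for r in ctrl.look_for(p,n)[:1]: P=w(p,r["position"]);print(n,r["p"],P,px(p,P))
E
```

```text
t 1.95 corner xy mm [-28.6 -74.9] z 0.2503 xang 101.0 tilt [ 0. -0. -1.] F [-0.   0.2 -0. ] q [-0.77  0.08  1.82  0.    1.25 -0.36] op -0.0031748753232568134
shift [324.7  58.7   0.3] turn z 0.0
corner_stop 0.56 [ 0.5187 -0.2684  0.0197] (np.float64(331.2599549772433), np.float64(113.8015909678546))
cam_knob 0.95 [ 0.4945 -0.2411  0.0298] (np.float64(301.89114004176054), np.float64(99.6802196210154))
```

View pics/w1.png

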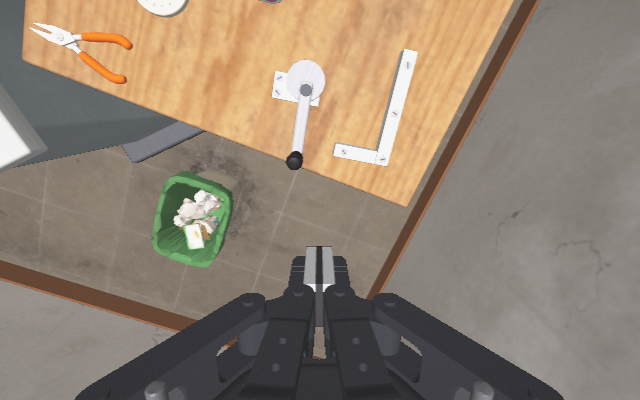

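The wrist view shows the rail from (410,52) to (385,162), the end stop reaching (335,150), the hub at (306,90) and the knob at (294,160). I refit the L here.

```bash
python3 - <<'E'
from mv import *
p=ctrl.read_camera("wrist")
q,fv=fitL(p,Q);print(q,fv,np.degrees(q[2]))
pv=T(q,[[-.0625,.0167]],0)[0]
for z in (.027,.035): print("pivot pred",pv,"seen",ray(p,306,90,z))
for z in (.048,.065):
    k=ray(p,294,160,z); K=k[:2]-pv[:2];print("knob",k,np.linalg.norm(K),288-(np.degrees(np.arctan2(K[1],K[0])-q[2])%360))
# two-view height of knob: top px
im=p["color"].copy();cv2.polylines(im,[np.round(np.array([px(p,P) for P in T(q,L,.018)])).astype(int)],True,(255,0,0))
cv2.imwrite("pics/fit2.png",cv2.resize(im[20:200,240:460,::-1],None,fx=3,fy=3))
E
```

```text
[ 0.5437 -0.2813 -0.5979] -99.79139683095045 -34.256470482642335
pivot pred [ 0.5014 -0.2324  0.    ] seen [ 0.502  -0.2357  0.027 ]
pivot pred [ 0.5014 -0.2324  0.    ] seen [ 0.5021 -0.236   0.035 ]
knob [ 0.4598 -0.2978  0.048 ] 0.07757417958878425 16.1839825992638
knob [ 0.4624 -0.2954  0.065 ] 0.07417416823529853 15.475144819318018
```

View pics/fit2.png

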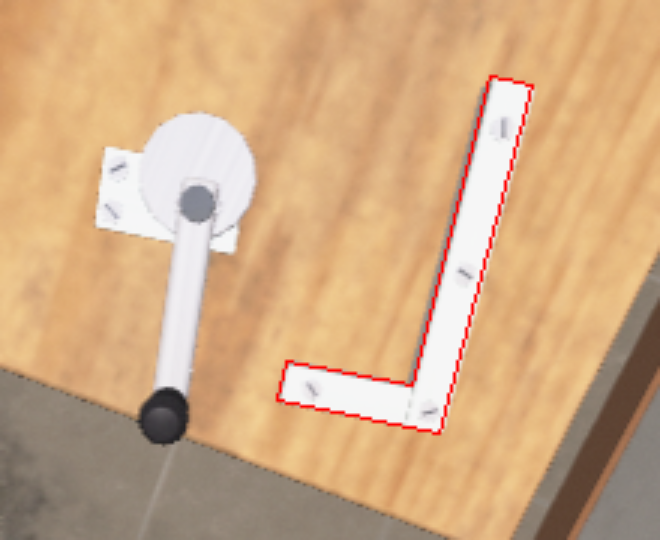

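The fitted outline matches the bars to about 1 px. I move on part of the way to see the block from the wrist.

Converted, 130 mm is 0.13, 115 mm is 0.115.

>>> send_rows(rows="0 0 0 0.03 0.003 0 -1;0 0 0 0.075 0.006 0 -1;0 0 0 0.115 0.01 0 -1;0 0 0 0.13 0.012 0 -1;0 0 0 0.13 0.012 0 -1")

```text
time: 2.82
eef_pos: [0.5401, -0.2147, 0.25]
tcp_rot: [0.838, 0.546, -0.0, 0.0]
contact_force: [0.0, 0.1, -0.6]
opening: -0.004
finger_force: 0.0
```

```bash
sed -i 's/^Q=.*/Q=np.array([.5436,-.2815,-.600])/' mv.py; cat >> mv.py <<'E'
def tocorner(P,q=Q):
    d=np.array(P)[:2]-q[:2];c,k=np.cos(q[2]),np.sin(q[2]);return np.round([1000*(c*d[0]+k*d[1]),1000*(-k*d[0]+c*d[1])],1)
def fitblock(p,x0,q=Q):
    """dark-grey cylinder: fit projected silhouette (top+bottom circles) against gradient of saturation"""
    s=cv2.cvtColor(p["color"],cv2.COLOR_RGB2HSV)[...,1].astype(float)
    def cost(v):
        P=T(q,[v/1000],0)[0]
        pts=np.float32(circ(p,P,.0345,.035)+circ(p,P,.0345,0));h=cv2.convexHull(pts)[:,0]
        m=np.zeros((400,640),np.uint8);cv2.fillPoly(m,[np.round(h*256).astype(np.int32)],255,cv2.LINE_AA,8)
        k=cv2.dilate(m,np.ones((7,7)))>0;i=m/255.;return (s*i).sum()/i.sum()-(s*(k-i)).sum()/(k-i).sum()
    r=minimize(cost,x0,method="Nelder-Mead",options=dict(initial_simplex=np.array(x0)+np.array([[-6,-6],[8,0],[0,8.]]),xatol=.05,fatol=1e-3));return np.round(r.x,1),r.fun
E
python3 - <<'E'
from mv import *
where();go(-33,255,.25,101)
for n in("wrist","top"):
    p=ctrl.read_camera(n);save(p,n+"2")
    print(n,fitblock(p,[-18,184]))
    for k in ["bench_block","rear_bottle_plastic","medallion"]:
        for r in ctrl.look_for(p,k)[:1]: P=w(p,r["position"]);print(k,r["p"],P,tocorner(P),px(p,P))
E
```

```text
t 2.825 corner xy mm [-40.6  53.1] z 0.25 xang 100.6 tilt [-0.    -0.001 -1.   ] F [ 0.   0.1 -0.6] q [-0.55  0.08  1.81 -0.    1.25 -0.14] op -0.0035241478406193684
shift [197.   44.7  -0.1] turn z -0.4
wrist (array([-16.5, 186.1]), np.float64(-100.97604945094017))
bench_block 0.75 [ 0.6304 -0.1157  0.0358] [-22.  185.9] (np.float64(360.1617239975734), np.float64(56.602823258791716))
medallion 0.94 [ 0.7664 -0.1591  0.0067] [114.8 226.8] (np.float64(484.2777389886114), np.float64(45.57142897015322))
top (array([-17.4, 187.9]), np.float64(-108.26063552318385))
bench_block 0.51 [ 0.4825 -0.247   0.0297] [-69.9  -6.1] (np.float64(360.7385714790629), np.float64(251.9061369355903))
medallion 0.64 [ 0.7669 -0.1553  0.005 ] [113.  230.3] (np.float64(321.2221760133751), np.float64(142.009277624806))
```

View pics/wrist2.png

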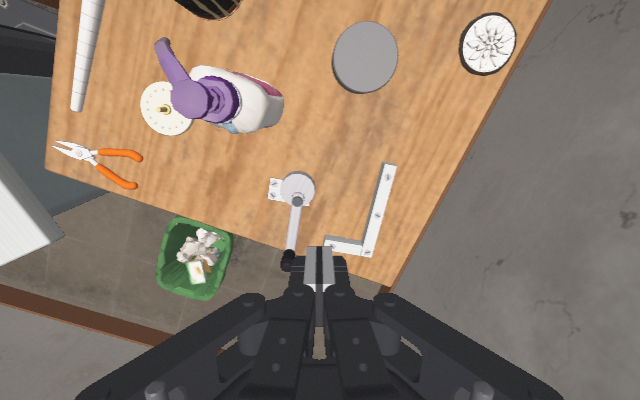

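The block at (365,57) shows clear of everything. Both fits put it at about (-17,186) mm in the corner frame, with the bottle well to the left.

Converted, 198 mm is 0.198, 180 mm is 0.18, 1 degrees is 0.0056.

>>> send_rows(rows="0 0 0.0056 0.03 0.006 0 -1;0 0 0.0056 0.08 0.016 0 -1;0 0 0.0056 0.13 0.026 0 -1;0 0 0.0056 0.18 0.037 0 -1;0 0 0.0056 0.198 0.041 0 -1;0 0 0.0056 0.198 0.041 0 -1")

```text
time: 3.98
eef_pos: [0.6576, -0.0491, 0.2497]
tcp_rot: [0.842, 0.54, -0.0, -0.0]
contact_force: [-0.4, 0.5, 0.2]
opening: -0.002
finger_force: 0.0
```

```bash
python3 - <<'E'
from mv import *
where();go(-29.4,257,.030,99.5)
E
```

```text
t 3.975 corner xy mm [-37.2 256.2] z 0.2497 xang 99.7 tilt [-0.001 -0.    -1.   ] F [-0.4  0.5  0.2] q [-0.23  0.25  1.62 -0.    1.27  0.2 ] op -0.0023534253504997084
shift [ -0.4   7.9 219.7] turn z 0.2
```

Converted, 219 mm is 0.219, 212 mm is 0.212.

>>> send_rows(rows="0 0 0 0 0.004 0.03 -1;0 0 0 0 0.008 0.075 -1;0 0 0 0 0.008 0.12 -1;0 0 0 0 0.008 0.16 -1;0 0 0 0 0.008 0.195 -1;0 0 0 0 0.008 0.212 -1;0 0 0 0 0.008 0.219 -1;0 0 0 0 0.008 0.219 -1")

```text
time: 4.97
eef_pos: [0.6652, -0.0534, 0.0319]
tcp_rot: [0.842, 0.539, 0.0, 0.0]
contact_force: [-0.3, -0.4, 0.6]
opening: -0.0
finger_force: 0.0
```

```bash
python3 - <<'E'
from mv import *
where();go(-29.4,257,.030,99.5)
p=ctrl.read_camera("top");save(p,"top3");print(fitblock(p,[-17,186]))
cv2.imwrite("pics/top3c.png",cv2.resize(p["color"][100:300,220:460,::-1],None,fx=2.7,fy=2.7))
E
```

```text
t 4.975 corner xy mm [-28.4 256.9] z 0.0319 xang 99.6 tilt [ 0.001 -0.    -1.   ] F [-0.3 -0.4  0.6] q [-0.23  0.51  1.71 -0.    0.92  0.2 ] op -0.00019976985272633716
shift [ 0.3 -0.9  1.9] turn z 0.1
(array([-16.5, 185.4]), np.float64(-108.51485984681982))
```

View pics/top3c.png

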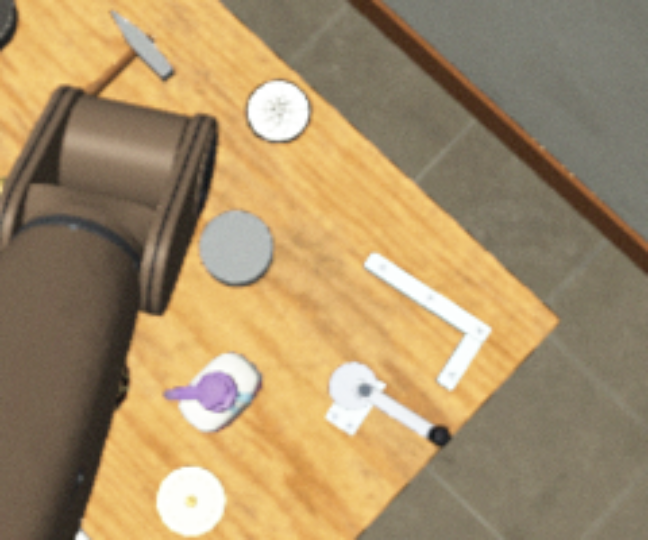

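The arm is behind the block, lined up with it and clear of the bottle. I start the push.

Converted, -64 mm is -0.064, -58 mm is -0.058.

>>> send_rows(rows="0 0 0 -0.008 0 0.001 -1;0 0 0 -0.018 0 0.001 -1;0 0 0 -0.026 0 0.001 -1;0 0 0 -0.034 0 0.001 -1;0 0 0 -0.042 0 0.001 -1;0 0 0 -0.05 0 0.001 -1;0 0 0 -0.058 0 0.001 -1;0 0 0 -0.064 0 0.001 -1")

```text
time: 6.02
eef_pos: [0.6384, -0.1105, 0.0305]
tcp_rot: [0.843, 0.539, 0.001, -0.0]
contact_force: [2.2, 4.9, 1.1]
opening: 0.001
finger_force: 2.7
```

```bash
python3 - <<'E'
from mv import *
where()
p=ctrl.read_camera("top");print(fitblock(p,[-10,146]))
E
```

```text
t 6.025 corner xy mm [-18.3 194.6] z 0.0305 xang 99.6 tilt [ 0.002  0.001 -1.   ] F [2.2 4.9 1.1] q [-0.33  0.48  1.76  0.    0.9   0.1 ] op 0.0012567952238321494
(array([-10.2, 150.7]), np.float64(-56.95168102088787))
```

Converted, -48 mm is -0.048, -46 mm is -0.046.

>>> send_rows(rows="0 0 0 -0.006 0 0 -1;0 0 0 -0.013 0 0 -1;0 0 0 -0.02 0 0 -1;0 0 0 -0.027 0 0 -1;0 0 0 -0.034 0 0 -1;0 0 0 -0.041 0 0 -1;0 0 0 -0.046 0 0 -1;0 0 0 -0.048 0 0 -1")

```text
time: 7.08
eef_pos: [0.6182, -0.154, 0.0305]
tcp_rot: [0.842, 0.539, 0.001, -0.0]
contact_force: [2.4, 5.5, 1.8]
opening: 0.0
finger_force: 2.9
```

```bash
python3 - <<'E'
from mv import *
where()
p=ctrl.read_camera("top");print(fitblock(p,[-2,104]))
p=ctrl.read_camera("wrist");print(ctrl.look_for(p,"bench_block")[:1])
E
```

```text
t 7.075 corner xy mm [-10.4 147.3] z 0.0305 xang 99.6 tilt [ 0.001  0.001 -1.   ] F [2.4 5.5 1.8] q [-0.4   0.46  1.79  0.    0.89  0.03] op 7.495500986149301e-05
(array([ -2.1, 102.9]), np.float64(-33.228244521488946))
[{'position': [-0.0044, 0.0608, 0.1659], 'p': 0.75}]
```

Converted, -59 mm is -0.059, -55 mm is -0.055.

>>> send_rows(rows="0 0 0 -0.007 -0.001 0 -1;0 0 0 -0.015 -0.002 0 -1;0 0 0 -0.023 -0.003 0 -1;0 0 0 -0.031 -0.004 0 -1;0 0 0 -0.039 -0.005 0 -1;0 0 0 -0.047 -0.006 0 -1;0 0 0 -0.055 -0.007 0 -1;0 0 0 -0.059 -0.008 0 -1")

```text
time: 8.22
eef_pos: [0.5784, -0.1829, 0.0302]
tcp_rot: [0.844, 0.536, 0.0, -0.027]
contact_force: [-15.9, 65.5, 41.2]
opening: -0.002
finger_force: 33.7
```

```bash
python3 - <<'E'
from mv import *
where()
p=ctrl.read_camera("top");save(p,"top5");print(fitblock(p,[0,44]))
cv2.imwrite("pics/top5c.png",cv2.resize(p["color"][150:300,270:450,::-1],None,fx=3.5,fy=3.5))
E
```

```text
t 8.225 corner xy mm [-27. 101.] z 0.0302 xang 99.2 tilt [-0.029  0.046 -0.999] F [-15.9  65.5  41.2] q [-0.48  0.42  1.84  0.03  0.92 -0.07] op -0.0017152859780753711
(array([-4. , 51.7]), np.float64(-10.023554668981475))
```

View pics/top5c.png

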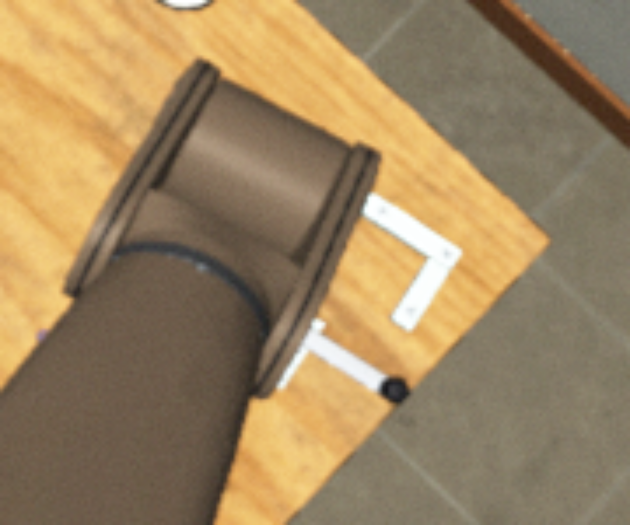

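The push met 65 N and the fingertips were deflected, so the block is not running freely. The arm hides the block in this view. I back off along the deflection, rise a little and look.

Converted, 104 mm is 0.104, 85 mm is 0.085.

>>> send_rows(rows="0 0 0 0.01 -0.009 0 -1;0 0 0 0.018 -0.016 0 -1;0 0 0 0.03 -0.017 0 -1;0 0 0 0.045 -0.015 0 -1;0 0 0 0.065 -0.01 0 -1;0 0 0 0.085 -0.005 0 -1;0 0 0 0.104 0 0 -1;0 0 0 0.104 0 0 -1")

```text
time: 9.28
eef_pos: [0.6305, -0.109, 0.0301]
tcp_rot: [0.842, 0.54, 0.0, 0.0]
contact_force: [1.2, -0.2, -0.2]
opening: 0.002
finger_force: 0.0
```

```bash
python3 - <<'E'
from mv import *
where()
p=ctrl.read_camera("top");save(p,"top6");print(fitblock(p,[0,90]),fitblock(p,[0,60]))
cv2.imwrite("pics/top6c.png",cv2.resize(p["color"][150:300,270:450,::-1],None,fx=3.5,fy=3.5))
E
```

```text
t 9.275 corner xy mm [-25.7 191.5] z 0.0301 xang 99.7 tilt [ 0. -0. -1.] F [ 1.2 -0.2 -0.2] q [-0.33  0.47  1.78 -0.    0.89  0.1 ] op 0.0016808214574274615
(array([ 2.6, 66.3]), np.float64(-90.95440964069014)) (array([ 3. , 66.6]), np.float64(-90.54840961973864))
```

View pics/top6c.png

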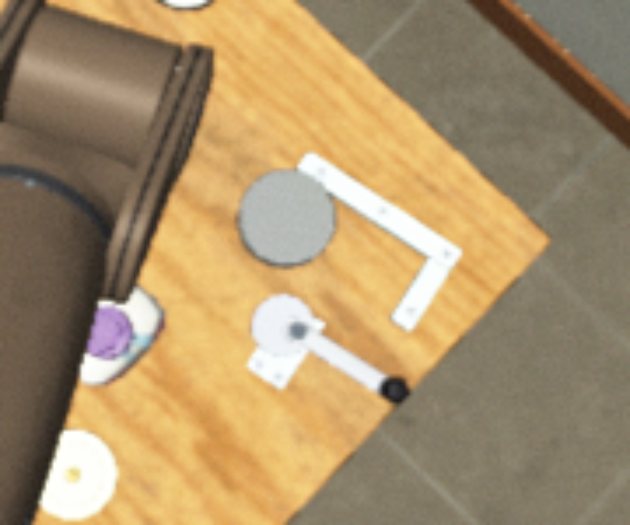

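The block now lies against the rail at about y = 66 mm, in the clear. It jammed because the fingertips grip well and I was pressing it slantwise into the rail. I turn the face square to the rail and push straight along it.

```bash
python3 - <<'E'
from mv import *
go(1,122,.030,90)
p=ctrl.read_camera("top");q,f=fitL(p,Q);print(q,f,[np.round(tocorner(T(q,[[0,0]],0)[0]),1)])
u,v=270+125/3.5,150+335/3.5
for z in (.1,.13,.15,.185):print("bottle",z,tocorner(ray(p,u,v,z)))
E
```

```text
shift [-72.1  15.   -0.1] turn z 9.7
[ 0.5433 -0.2811 -0.6238] -109.50343169488937 [array([-0.4,  0.1])]
bottle 0.1 [-130.1  111.2]
bottle 0.13 [-129.5  109.9]
bottle 0.15 [-129.1  109. ]
bottle 0.185 [-128.4  107.5]
```

```bash
sed -i 's/^Q=.*/Q=np.array([.5434,-.2813,-.62])/' mv.py; python3 - <<'E'
from mv import *
go(-1,122,.030,90);where()
p=ctrl.read_camera("top");print(fitblock(p,[0,66]))
E
```

```text
shift [-71.5  15.4  -0.1] turn z 10.8
t 9.375 corner xy mm [-29.5 189.3] z 0.0298 xang 100.8 tilt [-0. -0. -1.] F [-0.   0.  -0.3] q [-0.33  0.47  1.79 -0.    0.89  0.1 ] op -0.0006234579364388644
(array([ 2.3, 66.9]), np.float64(-90.69188151291675))
```

Converted, -71 mm is -0.071, -68 mm is -0.068, 11 degrees is 0.0611.

>>> send_rows(rows="0 0 0.0222 -0.01 0.006 0 -1;0 0 0.0444 -0.025 0.012 0 -1;0 0 0.0611 -0.04 0.015 0 -1;0 0 0.0611 -0.055 0.015 0 -1;0 0 0.0611 -0.068 0.015 0 -1;0 0 0.0611 -0.071 0.015 0 -1")

```text
time: 10.18
eef_pos: [0.6126, -0.182, 0.03]
tcp_rot: [0.89, 0.455, -0.0, -0.0]
contact_force: [0.2, 0.3, 0.2]
opening: -0.0
finger_force: 0.0
```

```bash
python3 - <<'E'
from mv import *
where();go(-1,80,.03,90)
E
```

```text
t 10.175 corner xy mm [ -1.3 121. ] z 0.03 xang 89.7 tilt [-0.  0. -1.] F [0.2 0.3 0.2] q [-0.45  0.46  1.79  0.    0.89  0.18] op -0.0004576832828476104
shift [-41.    0.5   0. ] turn z -0.3
```

Straight push by 40 mm in small steps, easing 1 mm off the rail.

Converted, -40 mm is -0.04, -36 mm is -0.036.

>>> send_rows(rows="0 0 0 -0.006 0 0 -1;0 0 0 -0.011 0 0 -1;0 0 0 -0.016 0 0 -1;0 0 0 -0.021 0 0 -1;0 0 0 -0.026 -0.001 0 -1;0 0 0 -0.031 -0.001 0 -1;0 0 0 -0.036 -0.001 0 -1;0 0 0 -0.04 -0.001 0 -1")

```text
time: 11.18
eef_pos: [0.5888, -0.2133, 0.03]
tcp_rot: [0.89, 0.456, 0.0, -0.0]
contact_force: [2.1, 3.1, -0.4]
opening: 0.001
finger_force: 2.2
```

```bash
python3 - <<'E'
from mv import *
where();s=ctrl.get_state();F=np.array(s["contact_force"])
p=ctrl.read_camera("top");print(fitblock(p,[0,36]))
E
```

```text
t 11.175 corner xy mm [-2.5 81.8] z 0.03 xang 89.7 tilt [ 0.  0. -1.] F [ 2.1  3.1 -0.4] q [-0.51  0.44  1.82  0.    0.88  0.12] op 0.0013436558873558858
(array([-22.2,  22.5]), np.float64(-15.508364620414682))
```

Converted, -34 mm is -0.034, -32 mm is -0.032.

>>> send_rows(rows="0 0 0 -0.005 0 0 -1;0 0 0 -0.01 0 0 -1;0 0 0 -0.015 0 0 -1;0 0 0 -0.02 0 0 -1;0 0 0 -0.025 0 0 -1;0 0 0 -0.029 0 0 -1;0 0 0 -0.032 0 0 -1;0 0 0 -0.034 0 0 -1")

```text
time: 12.22
eef_pos: [0.569, -0.2407, 0.03]
tcp_rot: [0.89, 0.456, -0.0, -0.0]
contact_force: [2.7, 4.9, -0.6]
opening: -0.002
finger_force: 2.3
```

```bash
python3 -c "
from mv import *
where()"
```

```text
t 12.225 corner xy mm [-2.7 48. ] z 0.03 xang 89.7 tilt [-0.  0. -1.] F [ 2.7  4.9 -0.6] q [-0.56  0.43  1.84  0.    0.87  0.06] op -0.002110981706166415
```

Still free; I push the last few mm until the force rises.

Converted, -6 mm is -0.006, -5 mm is -0.005.

>>> send_rows(rows="0 0 0 -0.002 0 0 -1;0 0 0 -0.004 0 0 -1;0 0 0 -0.005 0 0 -1;0 0 0 -0.006 0 0 -1;0 0 0 -0.006 0 0 -1")

```text
time: 12.85
eef_pos: [0.567, -0.2434, 0.0301]
tcp_rot: [0.89, 0.455, 0.002, -0.001]
contact_force: [7.2, 10.0, -0.7]
opening: -0.002
finger_force: 6.2
```

```bash
python3 -c "
from mv import *
where()"
```

```text
t 12.85 corner xy mm [-2.8 44.6] z 0.0301 xang 89.7 tilt [ 0.003  0.003 -1.   ] F [ 7.2 10.  -0.7] q [-0.57  0.42  1.84  0.01  0.87  0.05] op -0.002480678517973457
```

Force rose at the end stop. I now drag the block sideways towards the rail with the pressed face.

Converted, 6 mm is 0.006, 4 mm is 0.004.

>>> send_rows(rows="0 0 0 -0.001 0.002 0 -1;0 0 0 -0.001 0.004 0 -1;0 0 0 -0.001 0.006 0 -1;0 0 0 -0.001 0.006 0 -1")

```text
time: 13.35
eef_pos: [0.5692, -0.2449, 0.0292]
tcp_rot: [0.89, 0.455, 0.0, -0.005]
contact_force: [2.0, 16.4, 4.1]
opening: 0.002
finger_force: 7.4
```

```bash
python3 -c "
from mv import *
where();f=ctrl.get_state()['contact_force'];c,k=np.cos(Q[2]),np.sin(Q[2]);print('Fx,Fy corner',c*f[0]+k*f[1],-k*f[0]+c*f[1])"
```

```text
t 13.35 corner xy mm [-0.2 44.6] z 0.0292 xang 89.7 tilt [-0.004  0.01  -1.   ] F [ 2.  16.4  4.1] q [-0.57  0.43  1.83  0.01  0.88  0.05] op 0.0021927897610992436
Fx,Fy corner -7.890771204572145 14.516970749462766
```

Converted, -180 mm is -0.18, -165 mm is -0.165.

>>> send_rows(rows="0 0 0 0.006 -0.002 0 -1;0 0 0 0.012 -0.003 0 -1;0 0 0 0.025 -0.003 0 -1;0 0 0 0.03 -0.003 -0.03 -1;0 0 0 0.03 -0.003 -0.08 -1;0 0 0 0.015 -0.003 -0.13 -1;0 0 0 -0.025 -0.003 -0.165 -1;0 0 0 -0.075 -0.003 -0.18 -1")

```text
time: 14.35
eef_pos: [0.5246, -0.3101, 0.2139]
tcp_rot: [0.89, 0.457, 0.001, 0.003]
contact_force: [0.5, -0.0, -0.4]
opening: -0.004
finger_force: 0.0
```

```bash
python3 - <<'E'
from mv import *
where();go(-30,-115,.22,120)
E
```

```text
t 14.35 corner xy mm [  1.4 -34.3] z 0.2139 xang 89.9 tilt [ 0.004 -0.004 -1.   ] F [ 0.5 -0.  -0.4] q [-0.7   0.17  1.78 -0.    1.18 -0.08] op -0.004169792783631359
shift [-80.8 -31.2  -6.2] turn z -30.1
```

Now the wrist camera back to a place that shows the corner, which is also on the way to the knob.

Converted, -80 mm is -0.08, -75 mm is -0.075, -20 degrees is -0.1111.

>>> send_rows(rows="0 0 -0.0278 -0.02 -0.008 0 -1;0 0 -0.0556 -0.05 -0.018 -0.01 -1;0 0 -0.0833 -0.075 -0.028 -0.02 -1;0 0 -0.1111 -0.08 -0.031 -0.03 -1;0 0 -0.1111 -0.08 -0.031 -0.03 -1")

```text
time: 14.98
eef_pos: [0.4518, -0.3565, 0.2413]
tcp_rot: [0.798, 0.603, -0.0, 0.001]
contact_force: [-0.0, -0.3, -0.1]
opening: -0.002
finger_force: 0.0
```

```bash
python3 - <<'E'
from mv import *
where()
p=ctrl.read_camera("wrist");save(p,"w8");print("L",fitL(p,Q));q=fitL(p,Q)[0];print("block in refit",fitblock(p,[0,0],q),fitblock(p,[0,0]))
u,v=px(p,T(Q,[[0,0]],.02)[0]);u,v=int(u),int(v);print(u,v)
t=ctrl.read_camera("top");print("top",fitblock(t,[0,0]))
x0=max(0,u-130);y0=max(0,v-100)
cv2.imwrite("pics/w8c.png",cv2.resize(p["color"][y0:y0+200,x0:x0+260,::-1],None,fx=3,fy=3));print(x0,y0)
E
```

```text
t 14.975 corner xy mm [ -30.8 -114.4] z 0.2413 xang 109.6 tilt [ 0.001 -0.002 -1.   ] F [-0.  -0.3 -0.1] q [-0.84  0.07  1.84 -0.    1.23 -0.57] op -0.002362974711144703
L (array([ 0.5431, -0.2827, -0.5957]), np.float64(-78.91539643250132))
block in refit (array([0.5, 2.1]), np.float64(-54.01248150153542)) (array([1.4, 0.3]), np.float64(-53.74386005988399))
380 87
top (array([ 6.6, -9.9]), np.float64(-57.26505366052739))
250 0
```

View pics/w8c.png

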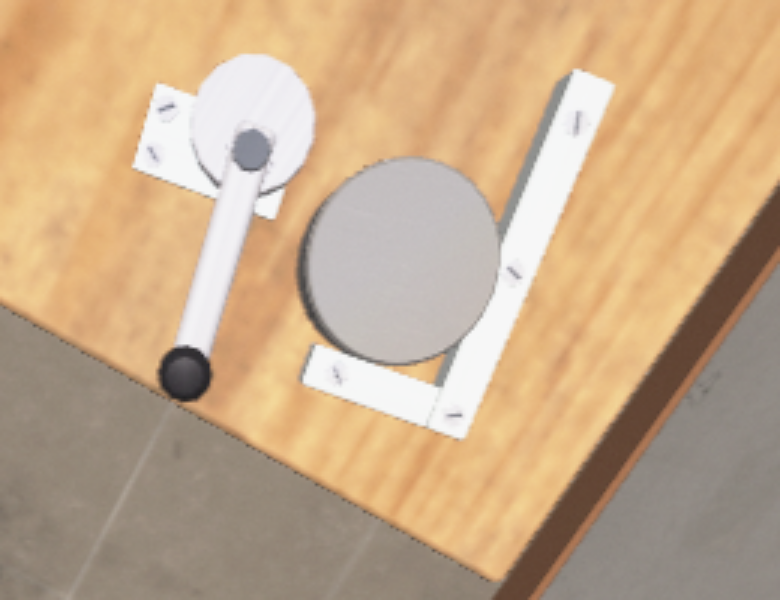

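The block sits tangent to both bars in the crop: rail contact near (500,250), end stop contact near (390,362). The knob top is at (185,373), full-frame about (312,124). Now I work out the knob moves.

```bash
cat >> mv.py <<'E'
PV=np.array([-62.5,16.7])
def kt(th,back):
    a=np.radians(th);return PV+75*np.array([np.cos(a),np.sin(a)])-back*np.array([np.sin(a),-np.cos(a)])
E
python3 - <<'E'
from mv import *
p=ctrl.read_camera("wrist");k=tocorner(ray(p,250+185/3,373/3,.065));print("knob",k,np.linalg.norm(k-PV),np.degrees(np.arctan2(*(k-PV)[::-1]))%360)
h=tocorner(ray(p,250+252/3,150/3,.034));print("hub",h,"lever ang",np.degrees(np.arctan2(*(k-h)[::-1]))%360,np.linalg.norm(k-h))
t=ctrl.read_camera("top")
r=ctrl.look_for(t,"cam_knob")[:1]
a=kt(271,32);print(a);go(*a,.061,181)
E
```

```text
knob [-58.8 -57.9] 74.69169967272133 272.83942102749984
hub [-61.5  15.9] lever ang 272.0952525646238 73.84937372787937
[-29.1959 -57.7301]
shift [ 51.3  21.2 178.3] turn z -71.3
```

Converted, 100 mm is 0.1, 80 mm is 0.08, -71 degrees is -0.3944.

>>> send_rows(rows="0 0 -0.05 0.01 0.004 0 -1;0 0 -0.1 0.02 0.009 0.01 -1;0 0 -0.15 0.03 0.014 0.02 -1;0 0 -0.2 0.04 0.018 0.03 -1;0 0 -0.25 0.05 0.023 0.04 -1;0 0 -0.3 0.05 0.023 0.06 -1;0 0 -0.35 0.05 0.023 0.08 -1;0 0 -0.3944 0.05 0.023 0.1 -1")

```text
time: 16.23
eef_pos: [0.4877, -0.3132, 0.1389]
tcp_rot: [0.296, 0.955, 0.0, -0.0]
contact_force: [-0.0, 0.5, -0.0]
opening: -0.002
finger_force: 0.0
```

```bash
python3 - <<'E'
from mv import *
where();go(-27,-58,.061,181)
E
```

```text
t 16.225 corner xy mm [-26.8 -58.3] z 0.1389 xang 181.0 tilt [-0.001  0.    -1.   ] F [-0.   0.5 -0. ] q [-0.75  0.2   1.9  -0.    1.05 -1.71] op -0.0021190299484079226
shift [ 0.1  0.3 77.9] turn z 0.0
```

Converted, 78 mm is 0.078, 70 mm is 0.07.

>>> send_rows(rows="0 0 0 0 0 0.02 -1;0 0 0 0 0 0.05 -1;0 0 0 0 0 0.07 -1;0 0 0 0 0 0.078 -1;0 0 0 0 0 0.078 -1")

```text
time: 16.85
eef_pos: [0.4874, -0.3137, 0.0617]
tcp_rot: [0.299, 0.954, 0.0, -0.0]
contact_force: [-0.5, 0.3, 0.3]
opening: 0.003
finger_force: 0.0
```

```bash
python3 - <<'E'
from mv import *
where();go(-27,-58,.061,181)
for th,b in ((272,21),(266,19),(260,19),(254,19),(248,19),(242,19),(236,19),(230,19)): print(th,end=" ");go(*kt(th,b),.061,th-90)
E
```

```text
t 16.85 corner xy mm [-26.7 -58.9] z 0.0617 xang 180.7 tilt [-0.001  0.    -1.   ] F [-0.5  0.3  0.3] q [-0.75  0.31  1.93 -0.    0.9  -1.71] op 0.0028170037754819246
shift [0.3 0.9 0.7] turn z -0.3
272 shift [12.1  1.5  0.7] turn z -1.3
266 shift [22.1 -0.3  0.7] turn z 4.7
260 shift [30.1 -1.2  0.7] turn z 10.7
254 shift [38.2 -1.3  0.7] turn z 16.7
248 shift [46.3 -0.5  0.7] turn z 22.7
242 shift [54.2  1.1  0.7] turn z 28.7
236 shift [61.9  3.5  0.7] turn z 34.7
230 shift [69.3  6.8  0.7] turn z 40.7
```

Converted, 69 mm is 0.069, 3.5 mm is 0.0035, 41 degrees is 0.2278.

>>> send_rows(rows="0 0 0 0.012 0.0015 0 -1;0 0 0.0278 0.022 0 0 -1;0 0 0.0611 0.03 -0.001 0 -1;0 0 0.0944 0.038 -0.001 0 -1;0 0 0.1278 0.046 0 0 -1;0 0 0.1611 0.054 0.001 0 -1;0 0 0.1944 0.062 0.0035 0 -1;0 0 0.2278 0.069 0.007 0 -1")

```text
time: 17.85
eef_pos: [0.4352, -0.2693, 0.0636]
tcp_rot: [0.616, 0.788, -0.0, 0.002]
contact_force: [0.3, -1.2, -0.3]
opening: -0.002
finger_force: 1.0
```

```bash
python3 - <<'E'
from mv import *
where()
for th,b in ((224,19),(218,19),(212,19),(206,19),(200,19),(194,19),(188,18)): print(th,end=" ");go(*kt(th,b),.061,th-90)
E
```

```text
t 17.85 corner xy mm [-95.  -53.1] z 0.0636 xang 139.5 tilt [ 0.003 -0.004 -1.   ] F [ 0.3 -1.2 -0.3] q [-0.75  0.17  2.1  -0.    0.87 -1.  ] op -0.002177888631983946
224 shift [ 8.9 -2.3  2.6] turn z 5.5
218 shift [16.9 -3.1  2.6] turn z 11.5
212 shift [25.  -3.   2.5] turn z 17.5
206 shift [33.1 -2.1  2.5] turn z 23.5
200 shift [41.  -0.4  2.5] turn z 29.5
194 shift [48.7  2.1  2.4] turn z 35.5
188 shift [56.8  6.1  2.4] turn z 41.5
```

Converted, 53 mm is 0.053, 49 mm is 0.049, 38 degrees is 0.2111.

>>> send_rows(rows="0 0 0.0278 0.008 -0.001 0.001 -1;0 0 0.0611 0.017 -0.003 0.002 -1;0 0 0.0944 0.025 -0.003 0.002 -1;0 0 0.1278 0.033 -0.002 0.002 -1;0 0 0.1611 0.041 0 0.002 -1;0 0 0.1944 0.049 0.002 0.002 -1;0 0 0.2111 0.053 0.004 0.002 -1;0 0 0.2111 0.053 0.004 0.002 -1")

```text
time: 18.85
eef_pos: [0.426, -0.2164, 0.0612]
tcp_rot: [0.837, 0.547, 0.0, 0.001]
contact_force: [0.1, -0.5, 0.3]
opening: -0.001
finger_force: 0.2
```

```bash
python3 - <<'E'
from mv import *
where()
for th,b in ((188,19),(184,19),(181,18),(178,19),(178,15),(178,11)): print(th,b,end=" ");go(*kt(th,b),.061,th-90)
E
```

```text
t 18.85 corner xy mm [-133.3  -15.4] z 0.0612 xang 101.8 tilt [ 0.002 -0.002 -1.   ] F [ 0.1 -0.5  0.3] q [-0.68  0.1   2.18 -0.    0.86 -0.27] op -0.0006322738564900074
188 19 shift [ 3.  -0.2  0.2] turn z 3.8
184 19 shift [ 8.3 -1.   0.2] turn z 7.8
181 18 shift [13.3 -1.2  0.2] turn z 10.8
178 19 shift [16.4 -1.5  0.2] turn z 13.8
178 15 shift [20.3 -0.6  0.2] turn z 13.8
178 11 shift [24.2  0.4  0.2] turn z 13.8
```

Converted, 21 mm is 0.021, 19 mm is 0.019, 14 degrees is 0.0778.

>>> send_rows(rows="0 0 0.0222 0.003 0 0 -1;0 0 0.0444 0.008 -0.001 0 -1;0 0 0.0611 0.012 -0.001 0 -1;0 0 0.0778 0.016 -0.001 0 -1;0 0 0.0778 0.019 -0.001 0 -1;0 0 0.0778 0.021 -0.001 0 -1;0 0 0.0778 0.021 -0.001 0 -1")

```text
time: 19.73
eef_pos: [0.4301, -0.2028, 0.061]
tcp_rot: [0.896, 0.444, -0.007, 0.004]
contact_force: [-16.1, -23.5, 1.0]
opening: -0.001
finger_force: 14.3
```

```bash
python3 - <<'E'
from mv import *
where();go(*kt(178,19),.061,88)
p=ctrl.read_camera("top");save(p,"top9")
r=ctrl.look_for(p,"cam_knob")[:1];print(r and (r[0]["p"],tocorner(w(p,r[0]["position"]))))
E
```

```text
t 19.725 corner xy mm [-137.8   -2. ] z 0.061 xang 88.2 tilt [-0.008 -0.014 -1.   ] F [-16.1 -23.5   1. ] q [-0.65  0.1   2.18 -0.02  0.86  0.02] op -0.0006603927748764642
shift [ 2.3 -0.4 -0.1] turn z 0.2
(0.87, array([-57.2,  19.4]))
```

28 N, more than the 15 N bite; I push 3 mm more to confirm that it is at the stop.

Converted, 3 mm is 0.003, 1.5 mm is 0.0015.

>>> send_rows(rows="0 0 0 0.0015 0 0 -1;0 0 0 0.003 0 0 -1;0 0 0 0.003 0 0 -1;0 0 0 0.003 0 0 -1")

```text
time: 20.32
eef_pos: [0.4303, -0.2025, 0.061]
tcp_rot: [0.896, 0.444, -0.009, 0.005]
contact_force: [-24.1, -31.2, 2.9]
opening: 0.0
finger_force: 19.5
```

```bash
python3 - <<'E'
from mv import *
where()
E
```

```text
t 20.325 corner xy mm [-137.8   -1.6] z 0.061 xang 88.3 tilt [-0.012 -0.018 -1.   ] F [-24.1 -31.2   2.9] q [-0.64  0.1   2.18 -0.03  0.86  0.02] op 0.0004073318773957089
```

Firm stop: it moved 0.4 mm for 11 N more. I back off the way I came, lift and look.

Converted, -170 mm is -0.17, -160 mm is -0.16.

>>> send_rows(rows="0 0 0 -0.008 0 0 -1;0 0 0 -0.02 0 0 -1;0 0 0 -0.035 0 -0.005 -1;0 0 0 -0.055 0.01 -0.04 -1;0 0 0 -0.085 0.03 -0.085 -1;0 0 0 -0.115 0.06 -0.13 -1;0 0 0 -0.13 0.08 -0.16 -1;0 0 0 -0.13 0.08 -0.17 -1")

```text
time: 21.32
eef_pos: [0.4192, -0.3479, 0.2328]
tcp_rot: [0.898, 0.44, 0.001, 0.002]
contact_force: [-1.1, 0.5, -0.7]
opening: 0.003
finger_force: 0.0
```

```bash
python3 - <<'E'
from mv import *
where()
p=ctrl.read_camera("wrist");save(p,"w10");t=ctrl.read_camera("top")
print(fitblock(p,[0,0]),fitblock(t,[0,0]))
cv2.imwrite("pics/w10c.png",p["color"][:,:,::-1])
E
```

```text
t 21.325 corner xy mm [ -62.4 -126.4] z 0.2328 xang 87.7 tilt [ 0.003 -0.003 -1.   ] F [-1.1  0.5 -0.7] q [-0.88  0.01  1.92  0.    1.21 -0.22] op 0.002654198826205801
(array([2.8, 0.4]), np.float64(-47.136322777496304)) (array([ 13.9, -18.2]), np.float64(-63.90393895921949))
```

View pics/w10c.png

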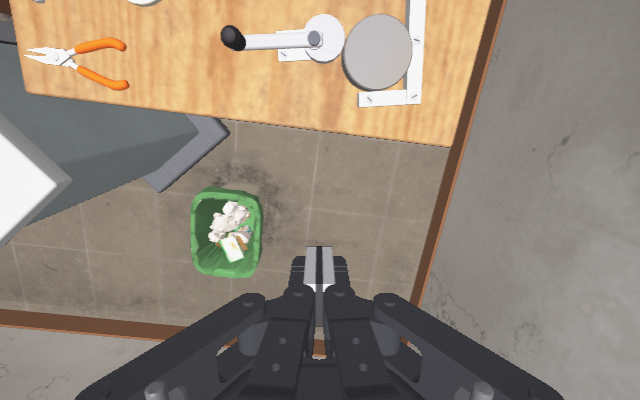

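The lever lies from the hub at (314,38) to the knob at (233,38), the cam touches the block at (377,50), and the block touches both the rail and the end stop. The robot is clear, so I hand in.

```bash
python3 -c "
from plant import ctrl
print(ctrl.sign_off())"
```

```text
the job is handed in; nothing more can be done
None
```

The job is handed in: the last wrist picture shows the block touching both the rail and the end stop with the cam on it, and the lever was pushed clockwise to a firm stop (about 39 N); one earlier push had jammed the block against the rail at about 79 N total on the wrist, so I backed off and pushed again squarely.

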